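# Set the rotary table to its mark

## Robot

A 6-joint arm with a two-finger parallel gripper is mounted at the origin on the work surface. World frame = base frame: x ahead of the robot, y to its left, z up, the work surface at z = 0. Lengths are in m, angles in rad, forces in N, time in s.
With the tool pointing down it reaches from about 0.35 to 0.85 m from the base axis. Payload 8.1 kg.
Tool frame: the origin (TCP) lies at the centre of the arm's flange, where the gripper is bolted on; the fingertips stand 186 mm ahead of it and the grasp point (between the pads) lies 167 mm ahead of it (robot.grasp_offset is the distance from the TCP to the grasp point, in m); z points along the fingers, y is the line along which they close (so a half turn about z gives the same grasp; the last joint's range is limited). The gripper opens to 93 mm and grips with 3 to 60 N. Pads are 15 mm wide; open, the fingers measure 128 mm over their backs; the gripper's body (75 mm by 188 mm) begins 65 mm behind the grasp point.
Start: joints at [1.255, 0.13, 1.488, -0, 1.523, -0.085], TCP at [0.137, 0.584, 0.405] pointing down, gripper open.
Joint ranges: [-2.96, 2.96], [-0.89, 2.26], [0.02, 2.5], [-1.34, 4.48], [0, 2.73], [-2.66, 2.66]. Speed limits (rad/s): [2.39, 2.39, 2.79, 3.14, 3.14, 3.14].

## Interface

Orientations are given as a rotation vector (axis times angle).
In Python, from plant import robot gives the robot as it stands.
- The arm moves only by the tool drive_tool, never from a script. Its argument "moves" is one flat list of numbers, 7 for each row, row after row: the finger opening in mm, from 0 to 93, then the shift along the tool's x, y, z in mm, then the turn, a rotation vector about the tool's x, y, z in degrees. A call has 1 to 8 rows; each row shifts and turns the commanded pose from where the row before left it, along the tool's axes as they then stand; what a row does not reach is not made up. A row lasts 1/10 s, in which the tool goes at most 50 mm and 8.59 degrees, less where a joint would pass 70% of its speed; a pose out of reach is approached as far as the arm can. A call is refused whole if a number of a shift passes 50 or a number of a turn 8.59, either way. A call with a gripper value outside its range is refused whole. The fingers move at their own pace and stop on an object; "grip_force" is the grip in N (left out, the last holds). Time passes only in rows, so rows that do not move let the fingers close. It gives the time, the measured TCP pose, the force, the opening and the grip force at its end, in the units of the state.
- robot.read_state(): the state, without advancing time (a new reading comes with each control period).
- robot.read_camera(name): name is "scene" or "top" or "wrist"; returns a dict with "color" (480x640x3 uint8, red, green, blue), "depth" (480x640 float32, m along the optical axis (not along the pixel's ray), 0 where there is no reading), "mtx" (3x3 intrinsics, pixels), "R" (3x3) and "t" (3): a world point X has camera coordinates R X + t. Camera axes: x right, y down, z forward; pixel columns grow to the right and rows downward; lengths in m; the calibration is good to about 2 mm. The wrist camera is an equidistant fisheye: a pixel r from the principal point sees the ray r / f radians off the axis. A picture is of the moment at which its call begins.
- robot.close_job(): hands the job in; it is judged then, once.
The state is a dict: "t": time; "q": joint angles; "dq": joint speeds; "joint_torque": joint torques, N m; "tool_pos": TCP position; "orientation": TCP orientation; "force": force on the tool from outside, world axes, zero at the start; "wrist_torque": the same for the moment, N m; "opening": finger opening in m; "gripper_force": force on a finger pad.
Only numpy, scipy, OpenCV 4.12 (cv2) and the standard library are available. Lean on these libraries where they do the work, as an engineer would, in place of code of your own. Each camera call takes 0.05 s, during which the arm holds its last target. There are 200 camera calls.

## Task

Turn the dial of the rotary table by pushing its upright post round gently with a fingertip (either way round will do), until the index line on the dial lines up with the one long, thick line on the graduated collar around it, then take the hand away. Do not pinch or grip the post; leave the die lying in its place in the middle of the dial, and leave the jar, the slug and the brush where they are.

Things in the scene. Friction and masses are not known exactly. Their poses are not given: they have to be found in the camera images.
- foot: The rotary table on the bench: blue cast foot, 200 x 310 mm and 18 mm high, with a round blue housing above it, bolted down. Origin on the dial's turning axis, at bench height; the turning axis is vertical. The dial on it is a mid-grey metal disc of 204 mm diameter, its top face 66 mm above the bench. All round the dial, 5 mm lower (top 61 mm above the bench), lies a fixed light-grey collar of 280 mm outer diameter with black graduations.
- dial: The dial of the rotary table with its post. Origin on the turning axis at bench height, its x axis points to the index line, z up. It turns freely both ways through more than a whole turn from any start, has no spring, and stays where it is left (steady drag of about 0.3 N m, some 4 N at the post).
- index_line (a point): Outer end of the index line, at the dial's rim (102 mm from the axis, 66 mm above the bench). The index line is the only black line on the dial: radial, 50 mm long, 5 mm wide, carried down the rim; it lies straight across the axis from the post.
- target_line (a point): Inner end of the target line on the collar, where it meets the dial's rim (102 mm from the axis, 61 mm above the bench). The target line is the long, thick black line across the collar: radial, 36 mm long, 5 mm wide; the other 35 graduations, 10 degrees apart, are 9 mm long and 1.4 mm wide. The collar does not turn.
- post (a point): Upright dark steel post of four-lobed (clover) section fixed on the dial to push it by: four round lobes of 12 mm diameter, 26 mm across opposite lobes (dial_c4 and dial_c6 on the radius, dial_c5 and dial_c7 across it), 40 mm high, standing from 66 to 106 mm above the bench, its axis 78 mm from the dial's axis and exactly opposite the index line. This point is the centre of its foot.
- die: Round steel extrusion die lying loose in the middle of the dial, 80 mm diameter, 22 mm thick (66 to 88 mm above the bench), 0.85 kg, centred by three small dowels 8 mm high on a 45 mm radius. It rides round with the dial. Origin at the centre of its underside.
- paste_jar: Bystander: white jar of lapping paste with a dark screw cap, 60 mm diameter, 75 mm high, standing loose on the bench. Origin at the centre of its underside.
- slug: Bystander: dark steel slug, a short cylinder 52 mm diameter and 30 mm high, standing loose on the bench. Origin at the centre of its underside.
- brush: Bystander: brush with a wooden handle, 170 mm long and about 20 mm high, lying loose on the bench. Origin at the middle of its length, at bench height; its x axis runs from handle to bristles.
Mind the look-alikes: they are no part of the job. Several things have the shape of the die; the one meant has the colours described above.

How it is judged:
At the end, for the whole second after the job is handed in: The dial is at rest with the outer end of its index line within 4 mm (about 2 degrees) of the inner end of the long target line; the die still lies flat within 8 mm of its place, and jar, slug and brush are within 15 mm of where they stood (horizontal distance between index_line and target_line below 0.004 m and angular speed of dial below 0.03 rad/s and distance of die from where it was at the start of the episode below 0.008 m and angle between die's own z axis and vertical below 0.1 rad and distance of each of paste_jar, slug, brush from where it was at the start of the episode below 0.015 m); the robot touches nothing.
It fails at once if the jar, the slug or the brush is moved or lifted (more than 15 mm) (distance of any of paste_jar, slug, brush from where it was at the start of the episode above 0.015 m).
It fails at once if the die is lifted or pushed out of its place between the dowels (its origin more than 8 mm from the start) (distance of die from where it was at the start of the episode above 0.008 m).
It fails at once if the dial or its post is pushed hard (more than 60 N from the fingers) (contact force between the fingers and dial above 60 N).
It fails at once if the post is pinched (fingers pressing on opposite lobes of it at once) ((contact force between the fingers and dial_c4 above 1 N and contact force between the fingers and dial_c6 above 1 N) or (contact force between the fingers and dial_c5 above 1 N and contact force between the fingers and dial_c7 above 1 N)).
It also fails if it takes over 58 s, if anything falls off the work surface, if the arm or the gripper's body presses on something with over 40 N, if the wrist force passes 120 N, or if a joint passes its speed limit or range.

## Working session

There is one attempt and no reset: what is moved stays moved. The work goes in short steps, Python scripts to look and compute and a tool call to move; the robot and the scene stay as the last step left them, time stands still between calls to the robot, and variables do not carry over. Pictures are saved under pics/ and viewed, at most 10 in all, crops included, and the job is handed in when it is done.

Besides the shell and the picture viewer there is one more tool, called after "Call:" as name(argument=value, ...), one argument or row to a line, values as JSON. drive_tool: Moves the arm, as the interface text tells. Its arguments: {"type":"object","properties":{"moves":{"type":"array","items":{"type":"number"}},"grip_force":{"type":"number"}},"required":["moves"]}

```bash
mkdir -p pics
python3 - <<'E'
from plant import robot
import cv2,numpy as np
s=robot.read_state();print(s['t'],s['tool_pos'],s['orientation'],s['opening'])
for n in('top','scene'):
    c=robot.read_camera(n);np.savez(f'{n}.npz',**c);cv2.imwrite(f'pics/{n}.png',c['color'][:,:,::-1])
    print(n,c['mtx'],c['R'],c['t'])
E
```

```text
0.0 [0.13718163 0.58386962 0.40367247] [-3.61768385e-01 -3.12033126e+00  2.90425985e-03] 0.09296515237937517
top [[621.96345318   0.         311.19018363]
 [  0.         621.96345318 237.0527109 ]
 [  0.           0.           1.        ]] [[ 0.01927599 -0.99967505  0.01668031]
 [-0.9847344  -0.02186927 -0.17268437]
 [ 0.17299304 -0.01309701 -0.98483596]] [0.04122028 0.5622978  1.33782159]
scene [[551.11418544   0.         316.4104539 ]
 [  0.         551.11418544 244.50019475]
 [  0.           0.           1.        ]] [[ 0.65224846  0.75800023  0.00275629]
 [ 0.43106052 -0.36792554 -0.82390389]
 [-0.62350524  0.53857817 -0.56672284]] [-0.4306016  -0.13876707  1.49069175]
```

View pics/top.png

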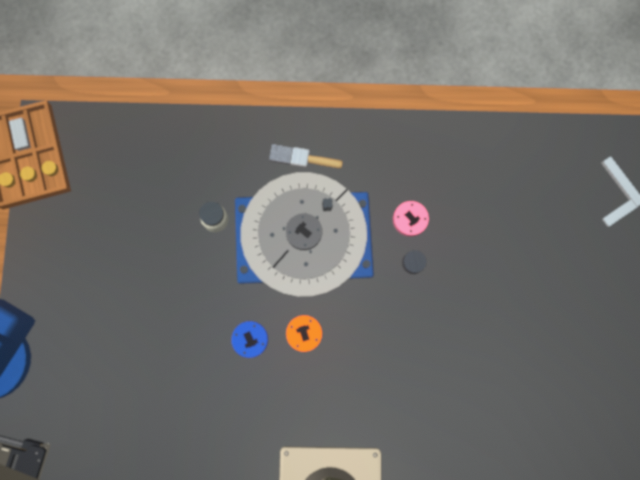

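View pics/scene.png

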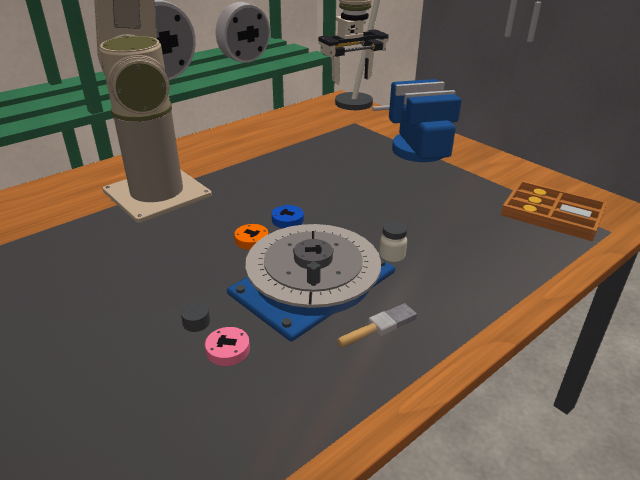

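The top view shows the dial centred near (304,234) px. The post is at (327,204), the target line at (342,194) and the index line at (280,259), so about half a turn is needed. Next I measure this precisely.

```bash
cat > h.py <<'E'
import numpy as np,cv2
def ray(c,u,v,z):
    d=np.linalg.solve(c['mtx'],np.array([u,v,1.]));o=-c['R'].T@c['t'];w=c['R'].T@d
    return (o+w*(z-o[2])/w[2])[:2]
def proj(c,P):
    p=(c['R']@np.atleast_2d(P).T).T+c['t'];q=p@c['mtx'].T
    return (q[:,:2]/q[:,2:]).astype(np.float32)
def rect(c,C,z,s=600,half=.15):
    # metric top-down picture of plane z: px col -> -y, row -> -x
    g=np.linspace(half,-half,s);X,Y=np.meshgrid(C[0]+g,C[1]+g,indexing='ij')
    m=proj(c,np.c_[X.ravel(),Y.ravel(),np.full(X.size,z)]).reshape(s,s,2)
    return cv2.remap(c['color'],m[...,0],m[...,1],cv2.INTER_LINEAR)
def polar(c,C,z,r0,r1):
    a=np.deg2rad(np.arange(0,360,.25));r=np.arange(r0,r1,.001);A,R=np.meshgrid(a,r)
    m=proj(c,np.c_[(C[0]+R*np.cos(A)).ravel(),(C[1]+R*np.sin(A)).ravel(),np.full(A.size,z)]).reshape(*A.shape,2)
    return cv2.cvtColor(cv2.remap(c['color'],m[...,0],m[...,1],cv2.INTER_LINEAR),cv2.COLOR_RGB2GRAY).astype(float).mean(0)
def dark(p):
    d=np.median(p)-p;k=np.argmax(d);i=np.arange(k-24,k+25);w=np.clip(d[i%1440]-.3*d[k],0,None)
    return (w@i/w.sum()*.25+180)%360-180,d[k]
E
python3 - <<'E'
from h import *
c=dict(np.load('top.npz'));im=c['color'].astype(int)
m=((im.min(2)>140)&(np.ptp(im,axis=2)<40)).astype(np.uint8);m[:160]=0;m[310:]=0;m[:,:232]=0;m[:,375:]=0
m=cv2.morphologyEx(m,cv2.MORPH_OPEN,np.ones((3,3)))
k=max(cv2.findContours(m,0,2)[0],key=cv2.contourArea);k=cv2.convexHull(k)[:,0]
P=np.array([ray(c,*p,.061) for p in k],np.float32)
(e,ax,_)=cv2.fitEllipse(P);print('centre',e,ax)
C=np.array(e)
print('target',dark(polar(c,C,.061,.118,.134)),'index',dark(polar(c,C,.066,.06,.096)))
p=polar(c,C,.066,.055,.098);import sys
d=np.median(p)-p;print([(i//4,int(d[i])) for i in range(0,1440,16) if d[i]>15])
q=ray(c,327,204,.106);print('post',q,np.rad2deg(np.arctan2(*(q-C)[::-1])),np.hypot(*(q-C)))
cv2.imwrite('pics/rect.png',rect(c,C,.066)[:,:,::-1])
E
```

```text
centre (0.5681964755058289, 0.07030439376831055) (0.27855369448661804, 0.27961674332618713)
target (np.float64(-42.87076231283555), np.float64(77.11764705882352)) index (np.float64(139.84392890999663), np.float64(57.80555555555557))
[(140, 57), (316, 35), (320, 47), (324, 41), (328, 27)]
post [0.62433894 0.0209387 ] -41.32494788796568 0.07475926377205591
```

View pics/rect.png

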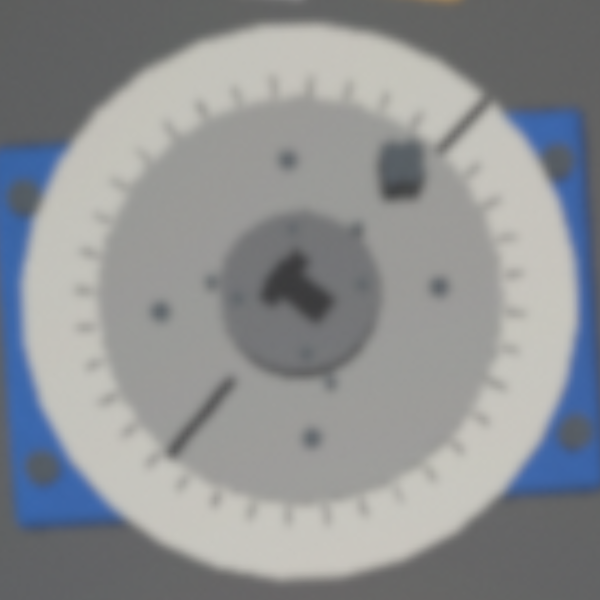

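Call:
drive_tool(
  moves=[0, -37, -29, 0, 0, 0, 0, 0, -37, -29, 0, 0, 0, 0, 0, -37, -29, 0, 0, 0, 0, 0, -37, -29, 0, 0, 0, 0, 0, -37, -29, 0, 0, 0, 0, 0, -37, -29, 0, 0, 0, 0, 0, -37, -29, 0, 0, 0, 0, 0, -37, -29, 0, 0, 0, 0],
)

```text
t: 0.9
tool_pos: [0.373, 0.2888, 0.4045]
orientation: [-0.361, -3.121, 0.0]
force: [0.5, 1.5, 0.4]
opening: 0.0334
gripper_force: 0.0
```

Call:
drive_tool(
  moves=[0, -37, -29, 0, 0, 0, 0, 0, -37, -29, 0, 0, 0, 0, 0, -37, -29, 0, 0, 0, 0, 0, -37, -29, 0, 0, 0, 0, 0, -37, -29, 0, 0, 0, 0, 0, -37, -29, 0, 0, 0, 0, 0, -37, -29, 0, 0, 0, 0, 0, -37, -29, 0, 0, 0, 0],
)

```text
t: 1.7
tool_pos: [0.6082, -0.0048, 0.4042]
orientation: [-0.362, -3.12, -0.0]
force: [0.2, 0.8, -0.4]
opening: 0.0004
gripper_force: 0.0
```

Call:
drive_tool(
  moves=[0, 0, 0, 0, 0, 0, 8, 0, 0, 0, 0, 0, 0, 8, 0, 0, 0, 0, 0, 0, 8, 0, 0, 0, 0, 0, 0, 8, 0, 0, 0, 0, 0, 0, 8, 0, 0, 0, 0, 0, 0, 8, 0, 0, 0, 0, 0, 0, 8, 0, 0, 0, 0, 0, 0, 8],
)

```text
t: 2.5
tool_pos: [0.6072, -0.003, 0.4041]
orientation: [-1.967, -2.448, 0.001]
force: [0.1, 0.4, -0.8]
opening: 0.0005
gripper_force: 0.0
```

Call:
drive_tool(
  moves=[0, 0, 0, 0, 0, 0, 8, 0, 0, 0, 0, 0, 0, 8, 0, 0, 0, 0, 0, 0, 8, 0, 0, 0, 0, 0, 0, 8, 0, 0, 0, 0, 0, 0, 8, 0, 0, 0, 0, 0, 0, 8, 0, 0, 0, 0, 0, 0, 5, 0, 0, 0, 0, 0, 0, 0],
)

```text
t: 3.3
tool_pos: [0.6073, -0.003, 0.4041]
orientation: [-2.85, -1.32, 0.001]
force: [-0.5, 0.6, 0.0]
opening: 0.0005
gripper_force: 0.0
```

```bash
cat > st.py <<'E'
from plant import robot
from h import *
from scipy.spatial.transform import Rotation as Ro
C=np.array([.5682,.0703])
def st(phi,gap):
    s=robot.read_state();R=Ro.from_rotvec(s['orientation']).as_matrix();p=s['tool_pos']
    f=np.deg2rad(phi);t=np.array([-np.sin(f),np.cos(f)])
    g=np.r_[C+.078*np.array([np.cos(f),np.sin(f)])-t*gap,.276]
    print('t',round(s['t'],2),'p',p.round(4),'head',np.rad2deg(np.arctan2(R[1,0],R[0,0])).round(2),'z',R[:,2].round(4),'tool shift mm',(R.T@(g-p)*1e3).round(1),'F',s['force'].round(1),'open',s['opening'],'q6',s['q'][5].round(2))
E
python3 -c "
from st import *
st(-40.2,.036)"
```

```text
t 3.3 p [ 0.6073 -0.003   0.4041] head 49.7 z [-1.e-03  1.e-04 -1.e+00] tool shift mm [ -5.1   0.9 128.1] F [-0.5  0.6  0. ] open 0.000487503281638368 q6 0.61
```

Call:
drive_tool(
  moves=[0, -5, 1, 20, 0, 0, 0, 0, 0, 0, 25, 0, 0, 0, 0, 0, 0, 25, 0, 0, 0, 0, 0, 0, 25, 0, 0, 0, 0, 0, 0, 20, 0, 0, 0, 0, 0, 0, 13, 0, 0, 0, 0, 0, 0, 0, 0, 0, 0],
)

```text
t: 4.0
tool_pos: [0.6039, -0.0074, 0.2742]
orientation: [-2.847, -1.323, 0.006]
force: [-0.8, 0.2, -0.7]
opening: 0.0004
gripper_force: 0.0
```

```bash
python3 -c "
from st import *
st(-40.2,.036)
c=robot.read_camera('scene');cv2.imwrite('pics/s2.png',cv2.resize(c['color'][180:340,210:430,::-1],None,fx=3,fy=3))"
```

```text
t 4.0 p [ 0.6039 -0.0074  0.2742] head 49.87 z [-4.4e-03  4.0e-04 -1.0e+00] tool shift mm [ 0.3  0.5 -1.8] F [-0.8  0.2 -0.7] open 0.0004434165702073016 q6 0.6
```

View pics/s2.png

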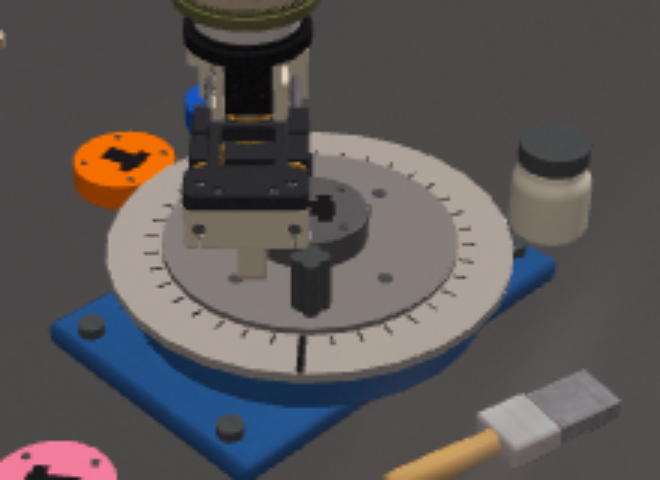

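The finger stands beside the post with a clear gap. Next I close the gap slowly and start pushing round.

Call:
drive_tool(
  moves=[0, 3, 0, 0, 0, 0, 0, 0, 3, 0, 0, 0, 0, 0, 0, 3, 0, 0, 0, 0, 0, 0, 3, 0, 0, 0, 0, 0, 0, 3, 0, 0, 0, 0, 0, 0, 2.7, 0.7, 0, 0, 0, -2, 0, 2.7, 0.7, 0, 0, 0, -2, 0, 2.7, 0.7, 0, 0, 0, -2],
)

```text
t: 4.85
tool_pos: [0.6214, 0.0087, 0.2772]
orientation: [2.775, 1.471, -0.001]
force: [-2.8, -2.5, 4.2]
opening: 0.0008
gripper_force: 2.0
```

```bash
cat >> st.py <<'E'
def look():
    c=robot.read_camera('top');print('index',dark(polar(c,C,.066,.06,.096)),'target',dark(polar(c,C,.061,.118,.134)));return c
E
python3 -c "
from st import *
look();st(-34.2,.021)"
```

```text
index (np.float64(146.41355664449657), np.float64(53.55555555555556)) target (np.float64(-44.62753754063675), np.float64(91.47058823529413))
t 4.9 p [0.6216 0.009  0.2772] head 55.98 z [ 1.e-04 -8.e-04 -1.e+00] tool shift mm [-0.3 -0.6  1.2] F [-1.4 -3.1  2.1] open 5.794223871555395e-05 q6 0.53
```

Call:
drive_tool(
  moves=[0, 6.9, 1.5, 0, 0, 0, -5, 0, 6.9, 1.5, 0, 0, 0, -5, 0, 6.9, 1.5, 0, 0, 0, -5, 0, 6.9, 1.5, 0, 0, 0, -5, 0, 6.9, 1.5, 0, 0, 0, -5, 0, 6.9, 1.5, 0, 0, 0, -5, 0, 6.9, 1.5, 0, 0, 0, -5, 0, 6.9, 1.5, 0, 0, 0, -5],
)

```text
t: 5.7
tool_pos: [0.6483, 0.057, 0.277]
orientation: [2.103, 2.333, -0.002]
force: [-1.8, -3.8, 2.6]
opening: 0.0004
gripper_force: 2.2
```

```bash
python3 -c "
from st import *
look();st(5.8,.021)"
```

```text
index (np.float64(-31.67097026909812), np.float64(47.94444444444444)) target (np.float64(-11.082946144492553), np.float64(90.82352941176471))
t 5.75 p [0.6483 0.0582 0.2769] head 96.26 z [ 1.e-04 -4.e-04 -1.e+00] tool shift mm [-0.9 -0.5  0.9] F [-0.7 -1.9  0.1] open 0.000463213304866767 q6 -0.1
```

Call:
drive_tool(
  moves=[0, 6.9, 1.5, 0, 0, 0, -5, 0, 6.9, 1.5, 0, 0, 0, -5, 0, 6.9, 1.5, 0, 0, 0, -5, 0, 6.9, 1.5, 0, 0, 0, -5, 0, 6.9, 1.5, 0, 0, 0, -5, 0, 6.9, 1.5, 0, 0, 0, -5, 0, 6.9, 1.5, 0, 0, 0, -5, 0, 6.9, 1.5, 0, 0, 0, -5],
)

```text
t: 6.55
tool_pos: [0.6378, 0.1112, 0.2768]
orientation: [1.181, 2.91, -0.001]
force: [1.7, -4.7, -0.7]
opening: 0.0007
gripper_force: 1.9
```

```bash
sed -i 's/^def look.*/def look(a):/; s/dark(polar(c,C,.066,.06,.096))/win(polar(c,C,.066,.06,.096),a)/; s/dark(polar(c,C,.061,.118,.134))/win(polar(c,C,.061,.118,.134),-42.9)/' st.py
cat >> st.py <<'E'
def win(p,a):
    k=np.arange(1440)*.25;q=np.where(abs((k-a+180)%360-180)<15,p,np.median(p));return dark(q)
E
python3 -c "
from st import *
look(226);st(45.8,.021)"
```

```text
index (np.float64(-131.54475043029254), np.float64(1.7638888888888857)) target (np.float64(-42.873945285791194), np.float64(66.20588235294117))
t 6.6 p [0.6373 0.1124 0.2768] head 136.17 z [ 4.e-04 -2.e-04 -1.e+00] tool shift mm [-0.8 -0.3  0.8] F [ 1.2 -0.6  0.9] open 2.0748723039045315e-06 q6 -0.71
```

Call:
drive_tool(
  moves=[0, 6.9, 1.5, 0, 0, 0, -5, 0, 6.9, 1.5, 0, 0, 0, -5, 0, 6.9, 1.5, 0, 0, 0, -5, 0, 6.9, 1.5, 0, 0, 0, -5, 0, 6.9, 1.5, 0, 0, 0, -5, 0, 6.9, 1.5, 0, 0, 0, -5, 0, 6.9, 1.5, 0, 0, 0, -5, 0, 6.9, 1.5, 0, 0, 0, -5],
)

```text
t: 7.4
tool_pos: [0.5949, 0.1458, 0.2769]
orientation: [0.117, 3.138, -0.002]
force: [3.5, -6.1, -0.3]
opening: 0.0006
gripper_force: 2.6
```

```bash
python3 -c "
from st import *
c=look(266);st(85.8,.021)
s=robot.read_camera('scene');a=np.hstack([rect(c,C,.066,400),cv2.resize(s['color'][160:360,200:400],(400,400))])
cv2.imwrite('pics/m.png',a[:,:,::-1])"
```

```text
index (np.float64(-92.01499677873494), np.float64(54.02777777777777)) target (np.float64(-42.87065906210398), np.float64(71.76470588235293))
t 7.45 p [0.5941 0.1465 0.2767] head 176.08 z [ 5.e-04 -7.e-04 -1.e+00] tool shift mm [-0.8  0.2  0.7] F [ 2.7 -2.1  0.2] open 0.00019780022179199692 q6 -1.34
```

View pics/m.png

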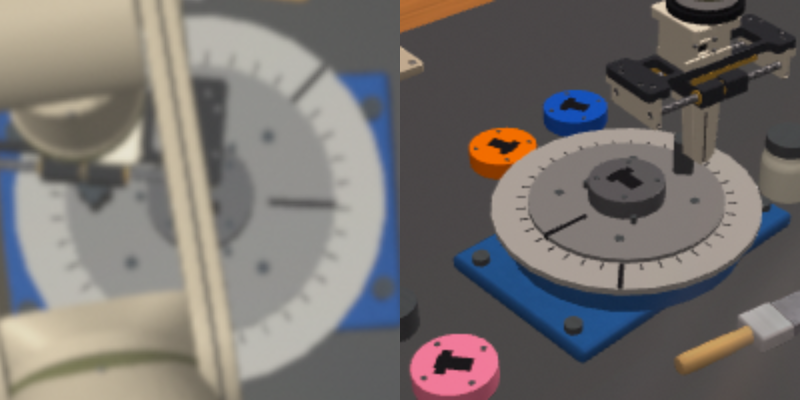

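In the composite the index line is at about (305,203) in the left panel, 49° short of the target line at (310,82). The post is being pushed cleanly and the die is in place.

Call:
drive_tool(
  moves=[0, 6.9, 1.5, 0, 0, 0, -5, 0, 6.9, 1.5, 0, 0, 0, -5, 0, 6.9, 1.5, 0, 0, 0, -5, 0, 6.9, 1.5, 0, 0, 0, -5, 0, 6.9, 1.5, 0, 0, 0, -5, 0, 6.9, 1.5, 0, 0, 0, -5, 0, 6.9, 1.5, 0, 0, 0, -5, 0, 6.9, 1.5, 0, 0, 0, -5],
)

```text
t: 8.3
tool_pos: [0.5398, 0.1457, 0.2772]
orientation: [-0.962, 2.988, -0.0]
force: [4.8, 0.3, -2.5]
opening: 0.0005
gripper_force: 2.1
```

```bash
python3 -c "
from st import *
c=look(-52);st(125.8,.021)"
```

```text
index (np.float64(-53.11397617659151), np.float64(54.66666666666666)) target (np.float64(-42.86980063992121), np.float64(73.52941176470588))
t 8.35 p [0.5389 0.1455 0.277 ] head -143.99 z [ 1.e-03  6.e-04 -1.e+00] tool shift mm [-0.7 -0.2  1. ] F [ 1.8 -0.1  0.3] open 0.0005443507674110948 q6 -2.03
```

Call:
drive_tool(
  moves=[0, 2.7, 0.7, 0, 0, 0, -2, 0, 2.7, 0.7, 0, 0, 0, -2, 0, 2.7, 0.7, 0, 0, 0, -2, 0, 1.4, 0.4, 0, 0, 0, -1, 0, 0, 0, 0, 0, 0, 0, 0, 0, 0, 0, 0, 0, 0],
)

```text
t: 8.95
tool_pos: [0.5305, 0.1418, 0.277]
orientation: [-1.142, 2.926, 0.0]
force: [4.6, -0.2, -0.3]
opening: 0.0004
gripper_force: 1.7
```

```bash
python3 -c "
from st import *
c=look(-44);st(132.8,.021)"
```

```text
index (np.float64(-46.006980919588955), np.float64(56.33333333333334)) target (np.float64(-42.87072557911512), np.float64(73.8235294117647))
t 9.0 p [0.5305 0.1418 0.277 ] head -137.34 z [ 8.e-04  3.e-04 -1.e+00] tool shift mm [-0.1 -0.1  1. ] F [ 4.1 -0.1 -0.9] open 0.00042025735576073543 q6 -2.15
```

Call:
drive_tool(
  moves=[0, 1.4, 0.4, 0, 0, 0, -1, 0, 1.4, 0.4, 0, 0, 0, -1, 0, 1.4, 0.4, 0, 0, 0, -1, 0, 0, 0, 0, 0, 0, 0, 0, 0, 0, 0, 0, 0, 0],
)

```text
t: 9.5
tool_pos: [0.5261, 0.1397, 0.2768]
orientation: [1.221, -2.894, -0.0]
force: [3.6, 1.6, 2.1]
opening: 0.0003
gripper_force: 1.2
```

```bash
python3 -c "
from st import *
c=look(-43);st(135.8,.021)
cv2.imwrite('pics/f.png',rect(c,C,.064,560)[:,:,::-1])"
```

```text
index (np.float64(-42.70545286098735), np.float64(58.05555555555554)) target (np.float64(-42.87003858536707), np.float64(73.76470588235294))
t 9.55 p [0.5261 0.1398 0.2768] head -134.24 z [-4.e-04  1.e-04 -1.e+00] tool shift mm [-0.5 -0.6  0.8] F [2.7 0.3 0.6] open 0.0008755860604489657 q6 -2.2
```

View pics/f.png

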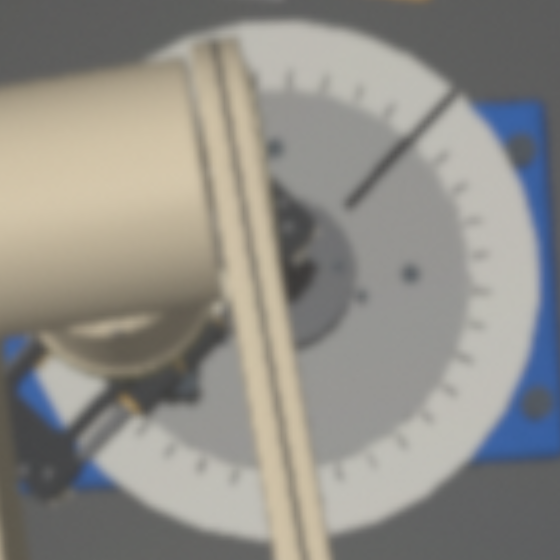

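The index and target lines run on as one straight line, from (348,205) to (458,92), and the measured difference is 0.2°. I back the finger straight off the post, then lift away.

Call:
drive_tool(
  moves=[0, -4, 0, 0, 0, 0, 0, 0, -6, 0, 0, 0, 0, 0, 0, -6, 0, 0, 0, 0, 0, 0, 0, 0, -20, 0, 0, 0, 0, 0, 0, -35, 0, 0, 0, 0, 0, 0, -35, 0, 0, 0, 0, 0, 0, -20, 0, 0, 0, 0, 0, 0, 0, 0, 0, 0],
)

```text
t: 10.35
tool_pos: [0.5386, 0.1517, 0.3907]
orientation: [-1.22, 2.889, -0.002]
force: [0.5, 0.3, 0.3]
opening: 0.0005
gripper_force: 0.0
```

```bash
python3 -c "
from st import *
look(-43);st(135.8,.021);look(-43)"
```

```text
index (np.float64(-42.705372857804434), np.float64(56.3888888888889)) target (np.float64(-42.87350052481628), np.float64(72.58823529411764))
t 10.4 p [0.538  0.1516 0.3881] head -134.21 z [ 2.7e-03  6.0e-04 -1.0e+00] tool shift mm [ 1.650e+01 -1.000e-01  1.121e+02] F [-0.5 -0.2 -0.6] open 0.00046455596415533577 q6 -2.19
index (np.float64(-42.70205104662267), np.float64(56.22222222222223)) target (np.float64(-42.87297654031977), np.float64(72.58823529411764))
```

```bash
python3 -c "
from plant import robot
print(robot.close_job())"
```

```text
the job is handed in; nothing more can be done
None
```

The dial's index line is within about 0.2° (0.3 mm at the rim) of the long target line by the last camera measurement; the hand is clear of the table and the job is handed in at about 10 s, though no verdict came back.

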